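# Push the tube rack home into the corner stop

## Robot

A 6-joint arm with a two-finger parallel gripper is mounted at the origin on the work surface. World frame = base frame: x ahead of the robot, y to its left, z up, the work surface at z = 0. Lengths are in m, angles in rad, forces in N, time in s.
With the tool pointing down it reaches from about 0.35 to 0.875 m from the base axis. Payload 4.2 kg.
Tool frame: the origin (TCP) lies between the finger pads; the fingertips stand 8 mm ahead of it and the grasp point (between the pads) lies 11 mm behind it (tcp_to_tips is the distance from the TCP to the fingertips, in m); z points along the fingers, x is the direction in which the jaws open and shut, and the axes are right-handed (so a half turn about z gives the same grasp; the last joint's range is limited). The gripper opens to 85 mm and grips with 20 to 120 N. Pads are 22 mm wide; open, the fingers measure 114 mm over their backs; the gripper's body (76 mm by 85 mm) begins 54 mm behind the grasp point. The pads swing forward as they close: fully open they stand 13 mm farther back than shut.
Start: joints at [-0.924, 0.385, 0.008, 0, -1.194, -0.259], TCP at [0.236, -0.579, 0.239] pointing down, gripper open.
Joint ranges: [-3.14, 3.14], [-1.21, 2.06], [-1.07, 1.41], [-3.16, 2.05], [-2.99, -0.16], [-3.1, 3.1]. Speed limits (rad/s): [2.79, 2.79, 3.14, 3.14, 3.14, 3.14].

## Interface

Orientations are given as a unit quaternion [x, y, z, w].
In Python, from bench import * gives the robot as it stands. Calls block until the motion is done:
- movep(position, orientation): joint-space move of the TCP to a pose.
- servo_line(position, attitude=None, max_speed=0.15): straight line of the TCP; attitude=None keeps the orientation; max_speed is the mean speed in m/s.
- move_j(angles): joint-space move.
- grip(opening, f_grip=None): finger opening in m; f_grip is the grip in N (None keeps the last); returns when the fingers have stopped.
- dwell(seconds).
- solve_ik(position, orientation): joint angles nearest the present ones, or None.
- snapshot(name): name is "scene" or "top" or "wrist"; returns a dict with "image" (384x512x3 uint8, red, green, blue), "camera_matrix" (3x3 intrinsics, pixels), "rvec" (rotation vector, rad) and "tvec" (3), from world to camera coordinates, as OpenCV has them. Camera axes: x right, y down, z forward; pixel columns grow to the right and rows downward; lengths in m; the calibration is good to about 2 mm. A picture is of the moment at which its call begins. There is no depth.
A pose or a line that the arm cannot do raises MotionError and nothing moves.
- finish_job(): hands the job in, once; it reports no verdict.
Readings, each from a call of its own:
- get_time(): time.
- get_joints(): joint angles.
- get_joint_velocities(): joint speeds.
- get_tau(): joint torques, N m.
- get_tcp_pos(): TCP position.
- get_ee_rot(): TCP orientation.
- get_contact_force(): force on the tool from outside, world axes, zero at the start.
- get_moment(): the same for the moment, N m.
- get_finger_gap(): finger opening in m.
Only numpy, scipy, OpenCV 4.12 (cv2) and the standard library are available. Lean on these libraries where they do the work, as an engineer would, in place of code of your own. Each camera call takes 0.05 s, during which the arm holds its last target. There are 200 camera calls.

## Task

Push the red tube rack along the bench, with the fingertips against its sides, fully home into the aluminium corner stop: one long side flush against the longer fence and one short end flush against the shorter fence. Never pick it up, tip it, or take it or its tubes between the fingers. Leave the other things on the bench where they are, and finish with the gripper clear of everything.

Things in the scene. Friction and masses are not known exactly. Their poses are not given: they have to be found in the camera images.
- rack: red tube rack, flat-bottomed loose block 86 mm (x) by 128 mm (y) by 30 mm high, 0.2 to 0.45 kg; ten capped tubes (white, blue, green) are fixed in it, caps 12 mm across, up to 42 mm above the bench. Origin: centre of its underside, z up. It starts nearer the robot and further to its right than the stop's corner, its axes turned up to 0.5 rad from the stop's
- stop: aluminium L, fixed; fences 22 mm high, 12 mm thick. Origin: inner corner at bench level; x points away from the robot (within 0.2 rad), y to its left. Long fence: inner face at x = 0, from the corner 160 mm along -y. Short fence: inner face at y = 0, 100 mm along -x. Rack home: its axes along the stop's, its origin at x -43, y -64 mm in the stop's frame
- blue_rack: empty blue plastic rack, otherwise like the red one, 86 x 128 x 30 mm, beyond the stop; to be left alone. Origin: centre of its underside
- tip_box: closed pipette tip box, blue with a yellow lid, 86 (x) by 124 (y) by 58 mm high; to be left alone. Origin: centre of its underside
- bottle: amber glass bottle with a white cap, 66 mm across, 130 mm high, upright; to be left alone. Origin: centre of its underside
- jar: small white jar with a blue cap, 56 mm across, 70 mm high, upright; to be left alone. Origin: centre of its underside
Things that resemble listed ones, but are neither listed nor needed, are in the scene too. Of the things that look like the rack, take the one that is farthest to the robot's right at the start.

How it is judged:
At the end, for the whole second after the job is handed in: The red rack lies flat and still on the bench in the corner stop, its long side within 4 mm of the longer fence, its short end within 4 mm of the shorter fence, and square to them within 0.035 rad (2 degrees) (x of rack in the frame of stop between -0.047 and -0.039 m and y of rack in the frame of stop between -0.068 and -0.06 m and angle between the y axis of rack and the y axis of stop, either way round below 0.035 rad and height (world z) of rack below 0.003 m and angle between rack's own z axis and vertical below 0.03 rad and linear speed of rack below 0.005 m/s); the robot touches nothing.
It fails at once if the red rack is lifted off the bench or tipped (height (world z) of rack above 0.008 m or angle between rack's own z axis and vertical above 0.12 rad).
It fails at once if the red rack or its tubes are taken between the fingers, or dragged from above, instead of being pushed by the sides (x of the grasp point in the frame of rack between -0.034 and 0.034 m and y of the grasp point in the frame of rack between -0.055 and 0.055 m and z of the grasp point in the frame of rack below 0.06 m).
It fails at once if the blue rack, tip box, bottle or jar is moved by more than 15 mm or tipped (distance of any of blue_rack, tip_box, bottle, jar from where it was at the start of the episode above 0.015 m or angle between any of blue_rack, tip_box, bottle, jar's own z axis and vertical above 0.2 rad).
It also fails if it takes over 69 s, if anything falls off the work surface, if the arm or the gripper's body presses on something with over 40 N, if the wrist force passes 120 N, or if a joint passes its speed limit or range.

## Working session

There is one attempt and no reset: what is moved stays moved. The work goes in short steps, each a Python script; the robot and the scene stay as the last script left them, time stands still between calls to the robot, and variables do not carry over. Pictures are saved under pics/ and viewed, about 8 in all and at most 12, crops included, and the job is handed in when it is done.

```bash
mkdir -p pics; ls; python3 - <<'E'
from bench import *
import cv2,numpy as np
for n in("scene","top"):
    s=snapshot(n); cv2.imwrite(f"pics/{n}0.png",cv2.resize(s["image"][:,:,::-1],(800,600),interpolation=cv2.INTER_CUBIC))
    np.savez(f"{n}0.npz",**s); print(n,s["camera_matrix"].tolist(),s["rvec"],s["tvec"])
print(get_time(),get_tcp_pos(),get_ee_rot())
E
```

```text
pics
scene [[359.7836730073615, 0.0, 259.4078016467889], [0.0, 359.7836730073615, 188.52286272884436], [0.0, 0.0, 1.0]] [ 1.7752448   1.97880093 -0.65501887] [ 0.08485394 -0.43146395  1.26831022]
top [[459.39752650203457, 0.0, 258.85908061119903], [0.0, 459.39752650203457, 194.79409267295472], [0.0, 0.0, 1.0]] [ 2.1220695  -2.17764104  0.12913931] [-0.01604982  0.56409187  1.41947685]
0.1 [ 0.23616656 -0.57812781  0.23832152] [ 5.57669158e-01  8.30062748e-01  5.04768776e-04 -8.30062649e-04]
```

View pics/top0.png

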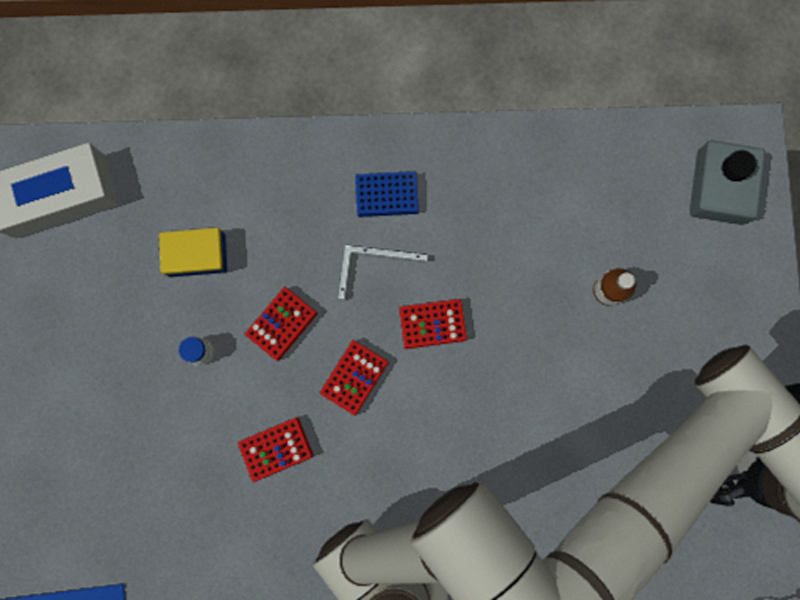

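View pics/scene0.png

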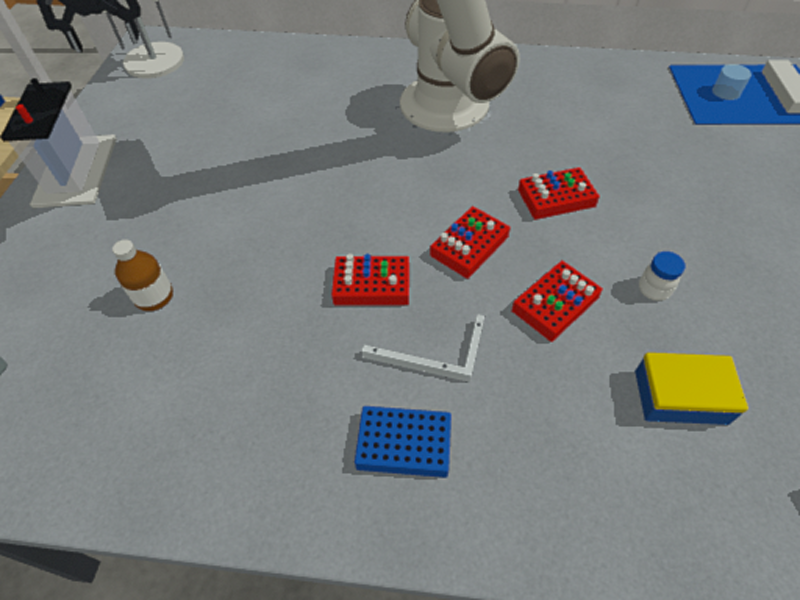

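Top view: four red racks, at about (433,323), (355,378), (281,323) and (276,450). Right in this picture is -y, the robot's right, so (433,323) fits the description as the rightmost. The stop's inner corner is near (349,252). I'll confirm in a crop and measure there.

```bash
cat > h.py <<'E'
import numpy as np,cv2
def unproj(s,px,z):
    """pixels (native) -> world xy at height z"""
    R,_=cv2.Rodrigues(np.array(s["rvec"],float)); t=np.array(s["tvec"],float).ravel()
    c=-R.T@t
    p=cv2.undistortPoints(np.array(px,float).reshape(-1,1,2),s["camera_matrix"],None).reshape(-1,2)
    d=np.c_[p,np.ones(len(p))]@R
    return (c+d*((z-c[2])/d[:,2])[:,None])[:,:2]
def project(s,pts):
    return cv2.projectPoints(np.array(pts,float),np.array(s["rvec"],float),np.array(s["tvec"],float),s["camera_matrix"],None)[0].reshape(-1,2)
E
python3 - <<'E'
import numpy as np,cv2
from h import *
s=dict(np.load("top0.npz"))
im=s["image"][145:235,200:320]
cv2.imwrite("pics/crop0.png",cv2.resize(im[:,:,::-1],None,fx=6.5,fy=6.5,interpolation=cv2.INTER_CUBIC))
k=0.64
for n,p,z in[("red",(433,323),.03),("red2",(355,378),.03),("red3",(281,323),.03),("red4",(276,450),.03),("corner",(347,247),.022),("blue",(387,193),.03),("bottle",(615,290),0),("jar",(193,350),.07),("tip",(191,250),.058)]:
    print(n,unproj(s,[(p[0]*k,p[1]*k)],z))
E
```

```text
red [[ 0.52466301 -0.08750656]]
red2 [[0.41761692 0.07268236]]
red3 [[0.5327862 0.2214962]]
red4 [[0.27912592 0.23219322]]
corner [[0.68835806 0.08551535]]
blue [[ 7.98796578e-01 -1.21404751e-04]]
bottle [[ 0.58670566 -0.46845903]]
jar [[0.47950294 0.38814865]]
tip [[0.6831315  0.39850133]]
```

View pics/crop0.png

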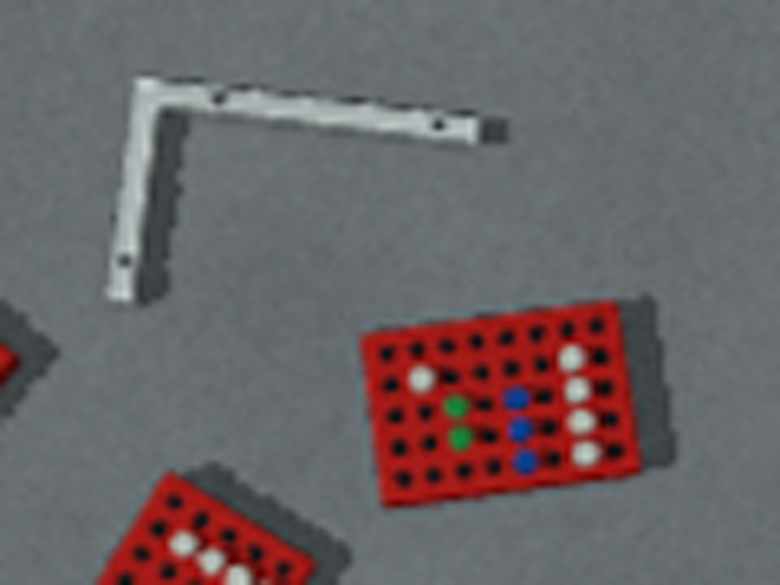

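The rightmost rack has corners at about (360,336), (615,302), (641,470) and (384,507) in the crop. The stop's inner corner is near (158,106), the long fence ends at (476,143) and the short fence at (135,300). It is the farthest right and nearer the robot than the corner, so it is the target.

```bash
python3 - <<'E'
import numpy as np,cv2
from h import *
s=dict(np.load("top0.npz"))
R,_=cv2.Rodrigues(s["rvec"]);print("cam",-R.T@s["tvec"].ravel())
f=lambda P:(np.array(P,float)+.5)/6.5-.5+[200,145]
# rack: segmented red blob -> contour in world at z=.03
im=cv2.cvtColor(s["image"],cv2.COLOR_RGB2HSV)
m=((im[:,:,0]<8)|(im[:,:,0]>172))&(im[:,:,1]>150)&(im[:,:,2]>60)
m=cv2.morphologyEx(m.astype(np.uint8),cv2.MORPH_CLOSE,np.ones((9,9)))
n,l,st,ce=cv2.connectedComponentsWithStats(m)
for i in range(1,n):
    if st[i,4]>300:
        c=max(cv2.findContours((l==i).astype(np.uint8),0,2)[0],key=len)
        w=unproj(s,c.reshape(-1,2),.03).astype(np.float32)
        print(ce[i]*1.5625,cv2.minAreaRect(w*1000))
r=unproj(s,f([(360,336),(615,302),(641,470),(384,507)]),.03);print(r,r.mean(0))
print([np.linalg.norm(r[i]-r[i-1]) for i in range(4)])
t=unproj(s,f([(136,78),(158,106),(476,143),(478,118),(135,300),(107,298)]),.022);print(t)
d=lambda a,b:(np.linalg.norm(a-b),np.arctan2(*(a-b)[::-1]))
print("long inner",d(t[1],t[2]),"long outer",d(t[0],t[3]),"short in",d(t[1],t[4]),"short out",d(t[0],t[5]))
print([d(r[0],r[1]),d(r[3],r[2]),d(r[0],r[3]),d(r[1],r[2])])
E
```

```text
cam [ 0.37535931 -0.04199948  1.4801058 ]
[280.52511416 323.16067352] ((532.7285766601562, 222.49891662597656), (88.27465057373047, 126.34082794189453), 49.437015533447266)
[432.16886067 323.17101584] ((524.5682983398438, -85.99755096435547), (86.08829498291016, 126.64661407470703), 6.135552406311035)
[353.41361465 376.95916742] ((420.28106689453125, 75.65707397460938), (85.34562683105469, 126.90090942382812), 56.858821868896484)
[274.3834755  449.01848206] ((281.4797668457031, 235.40272521972656), (84.36442565917969, 128.92724609375), 21.529632568359375)
[[ 0.55992508 -0.01805399]
 [ 0.57339294 -0.14334223]
 [ 0.49064105 -0.15308087]
 [ 0.47588192 -0.02770129]] [ 0.52496025 -0.08554459]
[np.float64(0.08459505138410274), np.float64(0.12601001967983635), np.float64(0.08332296650351514), np.float64(0.12624528299599252)]
[[ 0.69345972  0.09056261]
 [ 0.67895311  0.07981118]
 [ 0.65592839 -0.07779421]
 [ 0.66852095 -0.0791537 ]
 [ 0.58179234  0.09265863]
 [ 0.58315791  0.1064734 ]]
long inner (np.float64(0.15927836147838725), np.float64(1.4257316154982869)) long outer (np.float64(0.17153882273981474), np.float64(1.4248966130068814)) short in (np.float64(0.09800648907801279), np.float64(-0.13146605403525138)) short out (np.float64(0.11144344669107968), np.float64(-0.14325968550183227))
[(np.float64(0.12601001967983635), np.float64(1.6778801548169024)), (np.float64(0.12624528299599252), np.float64(1.6879726381014852)), (np.float64(0.08459505138410274), np.float64(0.11428951022372325)), (np.float64(0.08332296650351514), np.float64(0.1171459726485612))]
```

```bash
cat >> h.py <<'E'
from bench import *
S=np.array([.680,.080]); TH=-.142
rot=lambda a:np.array([[np.cos(a),-np.sin(a)],[np.sin(a),np.cos(a)]])
w2s=lambda p:rot(-TH)@(np.array(p)-S)
s2w=lambda p:S+rot(TH)@np.array(p)
q=lambda phi:[np.cos(phi/2),np.sin(phi/2),0,0]
def line(xy,z,phi,v=.1):
    servo_line([*xy,z],q(phi),v)
E
python3 - <<'E'
from h import *
import bench
c=np.array([.525,-.086]); yaw=.108
off=lambda c,yaw,g:c+rot(yaw)@[-.043-.011-g,0]
phi=lambda yaw:yaw+np.pi/2
grip(.055); print("tips",getattr(bench,"tcp_to_tips",None),get_finger_gap())
a=off(c,yaw,.02)
movep([*a,.12],q(phi(yaw))); print(get_contact_force())
line(a,.04,phi(yaw)); line(a,.02,phi(yaw),.04); print("down",get_contact_force(),get_tcp_pos(),get_time())
line(off(c,yaw,.003),.02,phi(yaw),.05)
# push with gradual turn to the stop's yaw
N=4; p=c.copy(); y=yaw; xs=w2s(c)[0]; D=(-.054-xs)/np.cos(.12)
for i in range(N):
    dy=(TH-yaw)/N; p=p+rot(y+dy/2)@[D/N,0]; y+=dy
    line(off(p,y,0),.02,phi(y),.05); print(get_contact_force().round(1),w2s(p).round(4))
print(get_time()); 
line(off(p,y,.03),.02,phi(y)); line(off(p,y,.03),.2,phi(y),.2)
t=snapshot("top"); np.savez("top1.npz",**t)
print(get_time(),get_joints().round(2))
cv2.imwrite("pics/crop1.png",cv2.resize(t["image"][145:235,200:320,::-1],None,fx=6.5,fy=6.5,interpolation=cv2.INTER_CUBIC))
E
```

```text
tips 0.008 0.054890675051721786
[0.60985703 0.5319118  0.19954162]
down [-0.04918452 -0.2030935  -0.04342378] [ 0.45142441 -0.09397855  0.01982559] 4.0667
[ 0.5 -0.  -0. ] [-0.1113 -0.1821]
[-0.7  0.6  0.3] [-0.0924 -0.1791]
[0.1 0.2 0.3] [-0.0733 -0.1773]
[ 1.2  0.1 -0.4] [-0.0542 -0.1768]
6.7833
8.3333 [ 0.17  0.25 -0.3  -0.   -1.03 -1.88]
```

View pics/crop1.png

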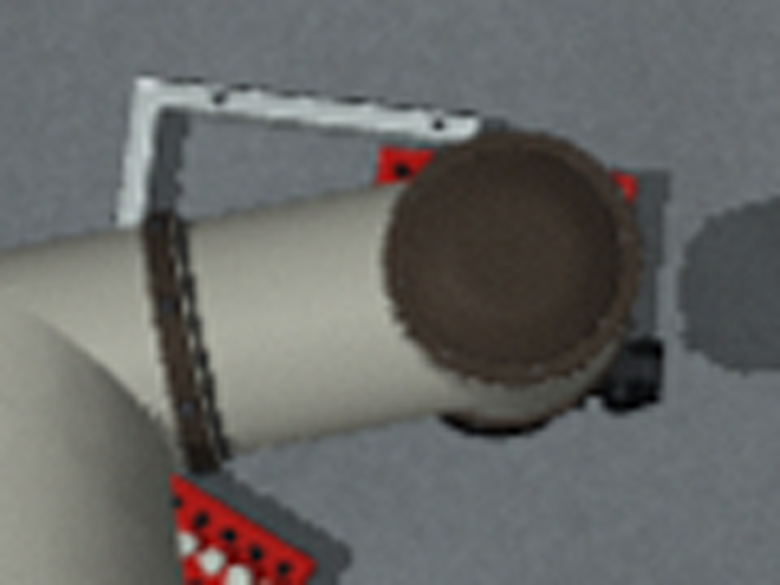

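The crop shows the rack squared up. Its far edge runs from (378,148) to (635,174), parallel to the long fence with a gap of about 8 mm. Next is a push along +y on the short end, then guarded pushes into both fences.

```bash
cat >> h.py <<'E'
def guarded(p0,d,phi,dist,lim,z=.02,step=.0015):
    """creep in stop-frame direction d until the reaction exceeds lim; returns travel"""
    d=np.array(d,float); u=rot(TH)@d; log=[]
    for k in range(1,int(dist/step)+1):
        line(s2w(np.array(p0)+d*step*k),z,phi,.03)
        f=-get_contact_force()[:2]@u; log.append(round(float(f),1))
        if f>lim: break
    print("travel",k*step,"F",log,"t",get_time()); return np.array(p0)+d*step*k
E
python3 - <<'E'
from h import *
P=TH+np.pi; cx=-.054; y0=-.177-.064-.011
grip(.045)
movep([*s2w([cx,y0-.025]),.2],q(P)); print(get_joints().round(2))
line(s2w([cx,y0-.025]),.04,P,.15); line(s2w([cx,y0-.025]),.02,P,.04)
line(s2w([cx,y0-.003]),.02,P,.06)
for y in (-.14,-.10,-.072):
    line(s2w([cx,y-.075]),.02,P,.05); print(get_contact_force().round(1))
p=guarded([cx,-.072-.075],[0,1],P,.014,7)
line(s2w(p-[0,.03]),.02,P); line(s2w(p-[0,.05]),.2,P,.2)
# near long side
P=TH+np.pi/2; a=np.array([-.054-.043-.011,-.068])
grip(.055)
movep([*s2w(a-[.025,0]),.2],q(P)); line(s2w(a-[.025,0]),.04,P,.15); line(s2w(a-[.025,0]),.02,P,.04)
line(s2w(a-[.002,0]),.02,P,.06)
p=guarded(a-[.002,0],[1,0],P,.02,7)
line(s2w(p-[.04,0]),.02,P); line(s2w(p-[.04,0]),.2,P,.2)
movep([.4,-.4,.3],q(1.9)); 
t=snapshot("top"); np.savez("top2.npz",**t); print(get_time())
cv2.imwrite("pics/crop2.png",cv2.resize(t["image"][145:235,200:320,::-1],None,fx=6.5,fy=6.5,interpolation=cv2.INTER_CUBIC))
E
```

```text
[-0.05  0.4  -0.07 -0.   -1.1  -0.1 ]
[-0.3 -0.7 -0.2]
[ 0.2 -0.4  0.6]
[ 0.6  0.9 -0.1]
travel 0.0105 F [-0.0, 1.7, 2.3, 2.3, 1.3, 2.9, 7.5] t 16.9083
travel 0.0135 F [0.2, 1.1, 3.6, 4.0, 4.1, 2.8, 3.7, 5.1, 7.5] t 24.925
28.2667
```

View pics/crop2.png

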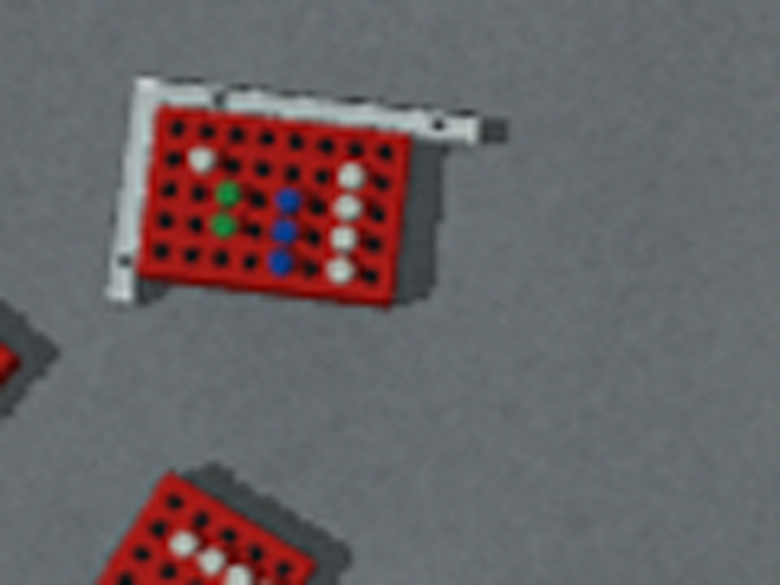

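The rack looks home in both directions: far edge (158,106)-(410,135) along the long fence, left edge (158,108)-(137,273) along the short one. There is time left, so I'll do one firmer guarded press each way to take up any hidden gap, then check and hand in.

```bash
python3 - <<'E'
from h import *
P=TH+np.pi; a=np.array([-.043,-.1365-.008])
grip(.045)
movep([*s2w(a-[0,.025]),.15],q(P)); line(s2w(a-[0,.025]),.02,P,.1); line(s2w(a),.02,P,.06)
p=guarded(a,[0,1],P,.014,12); 
line(s2w(p-[0,.03]),.02,P); line(s2w(p-[0,.04]),.15,P,.2)
P=TH+np.pi/2; a=np.array([-.0965-.008,-.064])
movep([*s2w(a-[.03,0]),.15],q(P)); line(s2w(a-[.03,0]),.02,P,.1); line(s2w(a),.02,P,.06)
p=guarded(a,[1,0],P,.014,12)
line(s2w(p-[.04,0]),.02,P); line(s2w(p-[.04,0]),.2,P,.2)
movep([.4,-.4,.3],q(1.9)); 
out=[]
for n in("top","scene"):
    t=snapshot(n)
    c=[*s2w([-.04,-.07]),.02]; u=project(t,[c])[0].astype(int); w=t["image"][u[1]-37:u[1]+38,u[0]-50:u[0]+50,::-1]
    out.append(cv2.resize(w,(400,300),interpolation=cv2.INTER_CUBIC)); np.savez(n+"3.npz",**t)
cv2.imwrite("pics/fin.png",np.vstack(out)); 
s=dict(np.load("top3.npz")); im=cv2.cvtColor(s["image"],cv2.COLOR_RGB2HSV)
m=((im[:,:,0]<8)|(im[:,:,0]>172))&(im[:,:,1]>150)&(im[:,:,2]>60)
m=cv2.morphologyEx(m.astype(np.uint8),cv2.MORPH_CLOSE,np.ones((5,5)));n,l,st,ce=cv2.connectedComponentsWithStats(m)
for i in range(1,n):
    if st[i,4]>300:
        k=max(cv2.findContours((l==i).astype(np.uint8),0,2)[0],key=len)
        r=cv2.minAreaRect(unproj(s,k.reshape(-1,2),.03).astype(np.float32)*1000); print(r,w2s(np.array(r[0])/1000))
print(get_time(),get_contact_force().round(1))
E
```

```text
travel 0.0105 F [0.5, -0.1, 0.1, -0.5, 4.9, 10.7, 15.5] t 33.825
travel 0.0105 F [0.2, 0.4, 0.2, -0.1, 4.3, 8.8, 12.1] t 40.5167
((625.3978881835938, 22.261173248291016), (125.95230102539062, 86.59273529052734), 81.64137268066406) [-0.04588115 -0.06488515]
((532.8656616210938, 222.55662536621094), (88.20620727539062, 126.1829605102539), 49.668148040771484) [-0.1658285   0.12029885]
((420.2956237792969, 75.67938232421875), (85.39891052246094, 126.90090942382812), 56.858821868896484) [-0.25647897 -0.04103134]
((281.3816833496094, 235.6513671875), (84.36442565917969, 128.3927001953125), 21.529632568359375) [-0.41663449  0.09767096]
43.925 [ 0.8  0.6 -0. ]
```

View pics/fin.png

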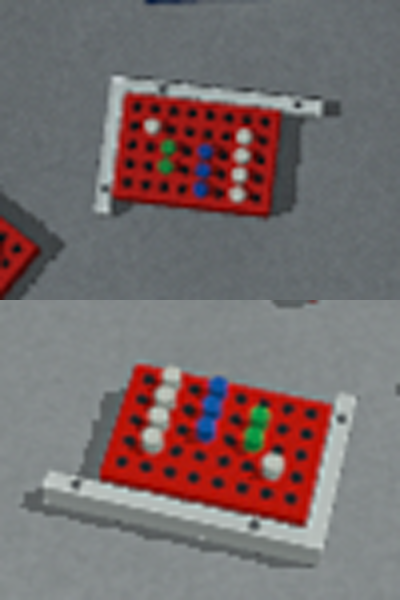

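Both views show the rack flush on both fences with no visible gap: top view corner at (125,95), scene view corner at (308,523). On both presses the force rose stiffly straight after contact. The arm is clear, so I'm handing in.

```bash
python3 -c "
from bench import *
finish_job(); print(get_time())"
```

```text
the job is handed in; nothing more can be done
the job is handed in; nothing more can be done
```

I pushed the rightmost red rack along the bench into the corner stop and handed the job in at about 44 s. I pushed its long side while turning it square, then its short end, then pressed it against each fence in turn. The gripper stayed off the top of the rack and was parked clear of everything.

- **Contact:** In the final presses the force rose stiffly to 15.5 N against the short fence and 12.1 N against the long one, after no more than about 3 mm of travel.
- **Square and flush:** Both camera views show no visible gap. The angle is within about 0.005 rad of the stop.
- **Camera position:** The rack's centre measured (-45.9, -64.9) mm in the stop's frame, against a home of (-43, -64). Both are within tolerance. The 3 mm x offset disagrees with the presses, where fingertip contact put the rack at about -42.5 mm. I put it down to the visible near side wall and the roughly 3 mm pixels, and did not resolve it further.
- **Other things on the bench:** The other red racks measured the same before and after. I did not re-measure the blue rack, tip box, bottle or jar, but the gripper stayed well away from them.

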